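# Pack one tier on the hearth of a top-hat kiln

## Robot

A 7-joint arm with a two-finger parallel gripper is mounted at the origin on the work surface. World frame = base frame: x ahead of the robot, y to its left, z up, the work surface at z = 0. Lengths are in m, angles in rad, forces in N, time in s.
With the tool pointing down it reaches from about 0.4 to 0.85 m from the base axis. Payload 4.5 kg.
Tool frame: the origin (TCP) lies between the finger pads; the fingertips stand 19 mm ahead of it and the grasp point (between the pads) is the TCP (r.tips_ahead is the distance from the TCP to the fingertips, in m); z points along the fingers, y is the line along which they close (so a half turn about z gives the same grasp; the last joint's range is limited). The gripper opens to 88 mm and grips with 3 to 60 N. Pads are 18 mm wide; open, the fingers measure 123 mm over their backs; the gripper's body (75 mm by 187 mm) begins 45 mm behind the grasp point.
Start: joints at [1.354, 0.689, -0.195, 1.565, 0.157, 0.902, -0.215], TCP at [0.155, -0.605, 0.236] pointing down, gripper open.
Joint ranges: [-3.01, 3.01], [-0.46, 2.08], [-1.47, 1.51], [0.13, 2.56], [-1, 4.14], [0.04, 2.09], [-2.66, 2.66]. Speed limits (rad/s): [2.57, 2.57, 3.14, 3.14, 3.14, 3.14, 3.14].

## Interface

Orientations are given as a unit quaternion [x, y, z, w].
In Python, from plant import r, cams, models gives the robot as it stands. The module is installed in compiled form; this text tells all that it offers.
- The arm moves only by the tool jog_arm, never from a script. Its arguments are lists of equal length, an entry for each row: "turn": the turn, a rotation vector about the tool's x, y, z in rad, a list of three; "translation": the shift along the tool's x, y, z in m, a list of three; "grip": the closure, from 0 (fully open) to 1 (shut). In form: {"turn": [[ax, ay, az], ...], "translation": [[tx, ty, tz], ...], "grip": [grip, ...]}. A call has 1 to 20 rows; each row is the pose to reach, as a shift and turn from the pose commanded when the call began, along the tool's axes at that moment; what a row does not reach only later rows make up. A row lasts 1/8 s, in which the tool goes at most 62.5 mm and 10.7 degrees, less where a joint would pass 70% of its speed; a pose out of reach is approached as far as the arm can. A call with a gripper value outside its range is refused whole. The fingers move at their own pace and stop on an object; "force" is the grip in N (left out, the last holds). Time passes only in rows, so rows that repeat a pose let the fingers close. It gives the time, the measured TCP pose, the force, the opening and the grip force at its end, in the units of the state.
- r.get_state(): the state, without advancing time (a new reading comes with each control period).
- cams.snapshot(name): name is "side" or "top"; returns the picture (384x512x3 uint8, red, green, blue); there is no depth.
- cams.camera_params(name): a dict with "fx", "fy", "cx", "cy" (pixels), "k1" (the pictures are not rectified: a ray, as slopes to the right and down, at radius r is drawn at 1 + k1 r^2 times it, then the intrinsics apply), "eye" and "orientation" of the camera in the world. Camera axes: x right, y up, looking along -z (the intrinsics and any distortion apply to the point x, -y, -z); pixel columns grow to the right and rows downward; lengths in m; the calibration is good to about 2 mm. A picture is of the moment at which its call begins. camera_params takes no time and is no camera call.
- r.finish_job(): hands the job in; it is judged then, once.
Trained networks look in the newest picture that a camera, given by its name, has taken for a name from the list of things; names that differ only in an ending like _2 or _b are one class to them, and where a whole thing is asked for, a point or a joint stands for the part that bears it (a point fixed in the world has none). Each returns a list of dicts, best first, with "p" (0 to 1); they miss things now and then, are a little off and sometimes report something else, mostly with a low value. They report only what shows in the picture. A call takes as long as a camera call.
- models.find_in(camera, name): "position" ([x, y, z] in m, in world coordinates, good to about 4 mm: the middle of the surface that is visible of it).
- models.masks_of(camera, name): "pixels" (384x512 bool, what is visible of it).
- models.place_of(camera, name): "position" ([x, y, z] in m, in world coordinates, good to about 4 mm: a listed point, or the origin of a listed thing).
The state is a dict: "clock": time; "q": joint angles; "qd": joint speeds; "joint_torque": joint torques, N m; "tool_pos": TCP position; "eef_rot": TCP orientation; "contact_force": force on the tool from outside, world axes, zero at the start; "moment": the same for the moment, N m; "opening": opening from 0.0 (shut) to 1.0 (fully open); "finger_force": force on a finger pad.
Only numpy, scipy, OpenCV 4.12 (cv2) and the standard library are available. Lean on these libraries where they do the work, as an engineer would, in place of code of your own. Each camera call takes 0.05 s, during which the arm holds its last target. There are 200 camera calls.

## Task

Pack one tier on the open kiln base, from the bottom up: stand the tall square prop and the tall round prop upright on the square and the round brown scars that they left in the white kiln wash (square prop squared up with its scar), and the blue dish on the blue ring between them. Then lay the narrow kiln shelf level across both props, lengthwise along the row and centred over the dish, and last stand the green cup upright on the middle of that shelf. Set everything down gently, without letting it drop, and leave the short prop and the brown bud vase standing where they are.

Things in the scene. Friction and masses are not known exactly. Their poses are not given: they have to be found in the camera images.
- prop_square_mid (a point): tall square kiln prop, loose: buff ceramic block 38 x 38 mm, 70 mm tall, with a dark round hole drawn in its top (solid to the touch), 160 g, standing on a 12 mm thick grey fibre-cement ware board (220 x 300 mm). The point is its centre, 35 mm above its foot; z up, x and y square to its sides.
- prop_round_mid (a point): tall round kiln prop, loose: buff ceramic cylinder 40 mm in diameter, 70 mm tall, dark cross and hole drawn on its top, 140 g, standing on the ware board. The point is its centre, 35 mm above its foot; z up.
- dish_mid (a point): small blue-glazed dish, loose: open, round, 50 mm tall, sides almost upright, outside diameter 48 mm at the foot, 62 mm at 10 mm height and 66 mm at the rim, wall 5 mm, 110 g, standing on the ware board. The point is its centre, 25 mm above its foot; z up.
- cup_mid (a point): green-glazed cup without a handle, loose: open, round, 80 mm tall, outside diameter 52 mm at the foot, 58 mm at 12 mm height and 62 mm at the rim, wall 5 mm, 160 g, standing on the ware board. The point is its centre, 40 mm above its foot; z up.
- shelf_strip_mid (a point): narrow kiln shelf, loose: flat ceramic slab 64 mm wide (its x), 215 mm long (its y), 12 mm thick, brown edges and white kiln-washed top, 340 g. It lies flat on a fixed pale firebrick 57 mm wide, 230 mm long and 64 mm tall that stands on the table just beyond the ware board, and overhangs that brick by 3.5 mm along each long side, so it can be gripped across its width from above. The point is its centre, 6 mm above its underside; z up.
- scar_square: square scar, 42 x 42 mm, dark brown, flat, one end of the row of three marks on the kiln base: place of the tall square prop. Origin at its centre on the surface of the white base shelf; z up, x and y along its sides, y along the row of marks. It lies 76 to 84 mm from the ring mark. The kiln base is fixed, 300 x 300 mm; its white base shelf is 250 x 250 mm and its surface is 82 mm above the table.
- scar_round: round scar, 44 mm in diameter, dark brown, flat, at the other end of the row of marks: place of the tall round prop. Origin at its centre on the surface of the white base shelf, 76 to 84 mm from the ring mark; z up, y along the row.
- scar_ring: thin blue ring mark, 52 mm outside diameter, flat, in the middle of the row: place of the blue dish, and the kiln shelf is later centred above it. Origin at its centre on the surface of the white base shelf; z up, y along the row of marks.
- prop_short_mid (a point): short square kiln prop, loose, not needed, to be left alone: buff, 38 x 38 mm, only 25 mm tall, standing on the ware board. The point is its centre, 12.5 mm above its foot; z up.
- vase_mid (a point): brown unglazed bud vase, loose, not needed, to be left alone: 78 mm tall, 52 mm in diameter at the belly, narrow neck, standing on the ware board. The point is half-way up, 39 mm above its foot; z up.

How it is judged:
By the outcome, as a careful person would: the job done as asked, in the order asked, and still so for the second after the job is handed in, with the robot touching nothing.
It also fails if it takes over 136 s, if anything falls off the work surface, if the arm or the gripper's body presses on something with over 40 N, if the wrist force passes 120 N, or if a joint passes its speed limit or range.

## Working session

There is one attempt and no reset: what is moved stays moved. The work goes in short steps, Python scripts to look and compute and a tool call to move; the robot and the scene stay as the last step left them, time stands still between calls to the robot, and variables do not carry over. Pictures are saved under pics/ and viewed, at most 14 in all, crops included, and the job is handed in when it is done.

Besides the shell and the picture viewer there is one more tool, called after "Emit:" as a command line: name --argument value ..., lists and objects as JSON in quotes. jog_arm: Moves the arm, as the interface text tells. Its arguments: {"type":"object","properties":{"turn":{"type":"array"},"translation":{"type":"array"},"grip":{"type":"array"},"force":{"type":"number"}},"required":["turn","translation","grip"]}

```bash
mkdir -p pics; cat > h.py <<'E'
import numpy as np, cv2
from scipy.spatial.transform import Rotation as R
from plant import r,cams,models
def P(c):
    p=cams.camera_params(c); return p
def rot(p):
    o=np.array(p['orientation'],float)
    return R.from_quat(o).as_matrix() if o.size==4 else o.reshape(3,3)
def proj(c,X):
    p=P(c); X=np.atleast_2d(X); q=(X-np.array(p['eye']))@rot(p)
    u=q[:,0]/-q[:,2]; v=-q[:,1]/-q[:,2]; s=1+p['k1']*(u*u+v*v)
    return np.c_[p['fx']*u*s+p['cx'],p['fy']*v*s+p['cy']]
def back(c,uv,z):
    "pixels -> world points on plane z"
    p=P(c); uv=np.atleast_2d(np.array(uv,float)); a=np.c_[(uv[:,0]-p['cx'])/p['fx'],(uv[:,1]-p['cy'])/p['fy']]
    b=a.copy()
    for _ in range(20): b=a/(1+p['k1']*(b**2).sum(1,keepdims=True))
    d=np.c_[b[:,0],-b[:,1],-np.ones(len(b))]@rot(p).T
    e=np.array(p['eye']); return e+d*((z-e[2])/d[:,2])[:,None]
def save(c,n):
    im=cams.snapshot(c); cv2.imwrite(f'pics/{n}.png',im[:,:,::-1]); return im
E
python3 - <<'E'
from h import *
np.set_printoptions(precision=4,suppress=True)
for c in('top','side'):
    save(c,c+'0'); print(P(c))
    for n in 'prop_square_mid prop_round_mid dish_mid cup_mid shelf_strip_mid scar_square scar_round scar_ring prop_short_mid vase_mid'.split():
        print(c,n,[(np.round(d['position'],4).tolist(),round(d['p'],2)) for d in models.place_of(c,n)[:2]])
print(r.get_state())
E
```

```text
{'fx': 388.0548718072807, 'fy': 388.0548718072807, 'cx': 261.59393942731623, 'cy': 192.16348014324316, 'k1': -0.0020899840868850634, 'eye': array([0.4619, 0.0321, 0.9955]), 'orientation': array([-0.021 ,  0.0458,  0.7104, -0.702 ])}
top prop_square_mid [([0.5479, -0.3076, 0.0504], 0.9), ([0.4641, -0.3225, 0.0264], 0.46)]
top prop_round_mid [([0.5454, -0.0996, 0.0402], 0.57)]
top dish_mid []
top cup_mid [([0.5373, -0.2038, 0.0509], 0.72)]
top shelf_strip_mid [([0.6582, -0.2107, 0.072], 0.63)]
top scar_square [([0.5222, 0.1346, 0.0842], 0.61)]
top scar_round [([0.5645, 0.291, 0.0814], 0.84)]
top scar_ring [([0.6585, -0.2089, 0.0735], 0.28)]
top prop_short_mid [([0.4636, -0.3224, 0.0248], 0.64), ([0.4373, -0.1047, 0.0487], 0.4)]
top vase_mid [([0.4361, -0.109, 0.0499], 0.54)]
{'fx': 465.4240410448274, 'fy': 465.4240410448274, 'cx': 255.43516558008065, 'cy': 194.3736937392006, 'k1': -0.10985632436102762, 'eye': array([ 0.5197, -0.937 ,  0.9932]), 'orientation': array([ 0.3939, -0.0031, -0.015 ,  0.919 ])}
side prop_square_mid [([0.5482, -0.3064, 0.0512], 0.64)]
side prop_round_mid [([0.5
[... 365 characters left out ...]
, ([0.5498, -0.3064, 0.0461], 0.57)]
side prop_short_mid [([0.466, -0.323, 0.0243], 0.58)]
side vase_mid [([0.4352, -0.1113, 0.048], 0.9), ([0.6548, -0.2117, 0.0697], 0.16)]
{'clock': 1.1, 'q': array([ 1.3538,  0.6891, -0.1946,  1.5653,  0.1573,  0.9025, -0.2151]), 'qd': array([-0.0015, -0.0013,  0.0007, -0.0006,  0.0005, -0.0002, -0.0003]), 'joint_torque': array([  0.0002, -52.7511,  -1.2668, -15.3749,  -0.0518,  -0.0009,
         0.    ]), 'tool_pos': array([ 0.1551, -0.6055,  0.2359]), 'eef_rot': array([ 0.9921,  0.1251, -0.    ,  0.0001]), 'contact_force': array([ 0.2492,  0.8667, -0.1051]), 'moment': array([ 0.0014,  0.0099, -0.0228]), 'finger_force': 0.0, 'opening': 0.9994662932586711}
```

View pics/top0.png

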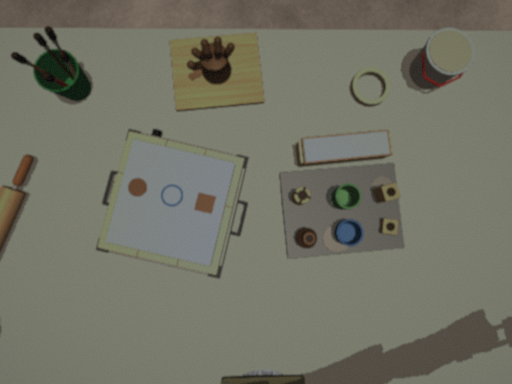

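View pics/side0.png

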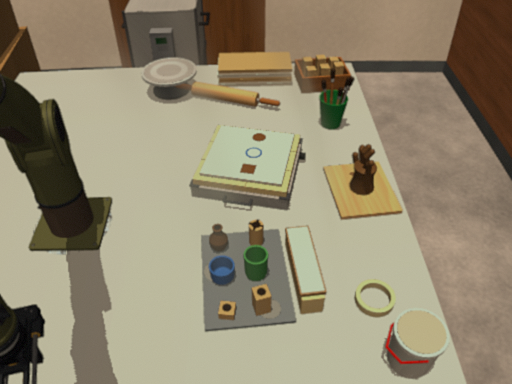

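Both views show the board with the square prop (top px 390,192), round prop (302,196), cup (346,197), dish (348,232), short prop (390,227) and vase (308,238). The shelf is on its brick at (345,148). The marks are at (205,203) square, (172,195) ring and (137,187) round, and the network reports agree. Next I'll refine these by fitting model silhouettes to the masks.

```bash
cat > fit.py <<'E'
from h import *
from scipy.optimize import least_squares
t=np.linspace(0,2*np.pi,48,endpoint=False)
def rings(l): return np.vstack([np.c_[d/2*np.cos(t),d/2*np.sin(t),0*t+z] for d,z in l])
def box(a,b,h): return np.array([[x,y,z] for x in(-a/2,a/2) for y in(-b/2,b/2) for z in(0,h)])
M={'prop_square_mid':(box(.038,.038,.07),.012),'prop_round_mid':(rings([(.04,0),(.04,.07)]),.012),
'dish_mid':(rings([(.048,0),(.062,.01),(.066,.05)]),.012),'cup_mid':(rings([(.052,0),(.058,.012),(.062,.08)]),.012),
'shelf_strip_mid':(box(.064,.215,.012),.064)}
def cen(c,n,x,y,yaw=0,z0=None):
    m,z=M[n]; z=z if z0 is None else z0
    X=np.c_[m[:,:2]@R.from_euler('z',yaw).as_matrix()[:2,:2].T+[x,y],m[:,2]+z]
    h=cv2.convexHull(proj(c,X).astype(np.float32)); mm=cv2.moments(h)
    return np.array([mm['m10'],mm['m01']])/mm['m00'],mm['m00'],h[:,0]
def mask(c,n):
    l=models.masks_of(c,n); return l[0]['pixels'] if l else None
def fit(c,n,g,yaw=0,z0=None,mk=None):
    k=mask(c,n) if mk is None else mk
    if k is None: return None
    h=cv2.convexHull(np.argwhere(k)[:,::-1].astype(np.float32)); v,u=np.nonzero(k); p=np.array([u.mean(),v.mean()])
    s=least_squares(lambda q:cen(c,n,*q,yaw,z0)[0]-p,g,x_scale=.01,diff_step=1e-3)
    return s.x,k.sum(),cen(c,n,*s.x,yaw,z0)[1]
E
python3 - <<'E'
from fit import *
G={'prop_square_mid':(.548,-.307),'prop_round_mid':(.542,-.097),'dish_mid':(.453,-.212),'cup_mid':(.538,-.206),'shelf_strip_mid':(.658,-.2105)}
ims={c:save(c,c+'1') for c in('top','side')}
for n,g in G.items():
    for c in ims: print(n,c,fit(c,n,g))
# marks by colour
for c,im in ims.items():
    hsv=cv2.cvtColor(im,cv2.COLOR_RGB2HSV)
    res={}
    for n,g in {'scar_square':(.523,.133),'scar_ring':(.544,.2105),'scar_round':(.563,.2915)}.items():
        p=proj(c,[*g,.082])[0]; vv,uu=np.mgrid[:384,:512]
        near=np.hypot(uu-p[0],vv-p[1])<18
        m=near&(hsv[...,1]>(90 if n!='scar_ring' else 60))
        if n=='scar_ring': m&=(hsv[...,0]>95)&(hsv[...,0]<130)
        v,u=np.nonzero(m); h=cv2.convexHull(np.c_[u,v].astype(np.float32)); mm=cv2.moments(h)
        ctr=(mm['m10']/mm['m00'],mm['m01']/mm['m00']) if n=='scar_ring' else (u.mean(),v.mean())
        res[n]=back(c,ctr,.082)[0][:2]; print(c,n,m.sum(),res[n])
    d=res['scar_round']-res['scar_square']; print('row',np.arctan2(d[1],d[0]),[np.linalg.norm(res[k]-res['scar_ring']) for k in('scar_square','scar_round')])
big=lambda im,x,y,w,h,s:cv2.resize(im[y:y+h,x:x+w],None,fx=s,fy=s,interpolation=cv2.INTER_CUBIC)
cv2.imwrite('pics/crop1.png',big(ims['top'],275,120,135,145,4)[:,:,::-1])
E
```

```text
prop_square_mid top (array([ 0.54632461, -0.31053027]), np.int64(395), 422.3352648932487)
prop_square_mid side None
prop_round_mid top None
prop_round_mid side (array([ 0.54068854, -0.09464442]), np.int64(360), 380.26048878673464)
dish_mid top (array([ 0.43962605, -0.1069085 ]), np.int64(347), 610.4497359183151)
dish_mid side (array([ 0.4506911 , -0.21401857]), np.int64(588), 642.6528988892678)
cup_mid top (array([ 0.53535097, -0.20373254]), np.int64(621), 654.4934387037065)
cup_mid side (array([ 0.53563361, -0.20476108]), np.int64(798), 774.9173725871369)
shelf_strip_mid top (array([ 0.65848238, -0.20808281]), np.int64(2294), 2372.8894224816468)
shelf_strip_mid side (array([ 0.65920535, -0.20741617]), np.int64(1835), 1841.7160960049368)
top scar_square 253 [0.5251187  0.13371025]
top scar_ring 102 [0.54385827 0.21069988]
top scar_round 220 [0.56400183 0.29107493]
row 1.32855901824898 [np.float64(0.07923745201360197), np.float64(0.08286079815557429)]
side scar_square 192 [0.52087052 0.1053178 ]
side scar_ring 17 [0.54229058 0.2101692 ]
side scar_round 70 [0.56146345 0.29026742]
row 1.354741100912777 [np.float64(0.10701698707548601), np.float64(0.08236093070292122)]
```

View pics/crop1.png

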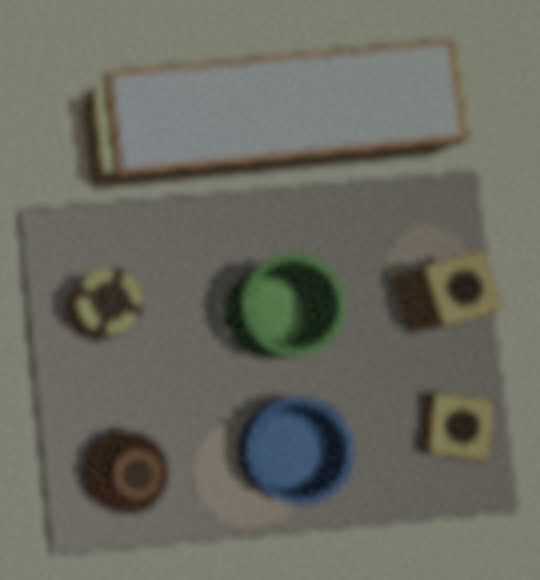

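The crop shows the rims and top faces clearly. Crop pixel positions: square prop top centre (463,288), round prop top (109,300), cup rim (292,304), dish rim (299,450), shelf top corners (108,73), (455,40), (466,135), (120,172). I'll back-project these at their known heights.

```bash
python3 - <<'E'
from fit import *
np.set_printoptions(precision=4,suppress=True)
f=lambda a:(np.array(a,float)+.5)/4-.5+[275,120]
for n,p,z in [('sq',[(463,288)],.082),('sqc',[(425,264),(486,250),(500,308),(440,325)],.082),('rd',[(109,300)],.082),('cup',[(292,304)],.092),('dish',[(299,450)],.062),('shelf',[(108,73),(455,40),(466,135),(120,172)],.076)]:
    X=back('top',f(p),z)[:,:2]; print(n,X.mean(0))
    if len(p)==4:
        e=np.roll(X,-1,0)-X; print(np.linalg.norm(e,axis=1),np.degrees(np.arctan2(e[:,1],e[:,0])))
im=cv2.imread('pics/top1.png'); hsv=cv2.cvtColor(im,cv2.COLOR_BGR2HSV)
vv,uu=np.mgrid[:384,:512]
m=(np.hypot(uu-205,vv-203)<18)&(hsv[...,1]>90)
c=cv2.minAreaRect(np.argwhere(m)[:,::-1].astype(np.float32)); B=back('top',cv2.boxPoints(c),.082)[:,:2];e=np.roll(B,-1,0)-B
print('scar',np.linalg.norm(e,axis=1),np.degrees(np.arctan2(e[:,1],e[:,0])))
E
```

```text
sq [ 0.5465 -0.3092]
sqc [ 0.5473 -0.3091]
[0.0383 0.0357 0.0381 0.0375] [ -77.7848 -168.9182  104.9101   11.5319]
rd [ 0.5415 -0.0962]
cup [ 0.5371 -0.203 ]
dish [ 0.4512 -0.212 ]
shelf [ 0.6598 -0.209 ]
[0.2146 0.0591 0.2131 0.061 ] [ -84.7947 -175.9948   95.712     5.4977]
scar [0.037  0.0376 0.037  0.0375] [ -13.8475 -104.7053  165.9172   75.2716]
```

```bash
cat > go.py <<'E'
import sys
from h import *
def go(*ws):
    "shifts/turns in tool axes from the present pose to world x,y,z,yaw (tool straight down)"
    s=r.get_state(); A=R.from_quat(s['eef_rot']); p=s['tool_pos']
    x=A.as_matrix()[:,0]
    print('t%.2f'%s['clock'],'pos',np.round(p,4),'yaw %.3f'%np.arctan2(x[1],x[0]),'F',np.round(s['contact_force'],1),'open %.3f ff %.1f'%(s['opening'],s['finger_force']),'q',np.round(s['q'],2))
    for X,Y,Z,w in ws:
        T=R.from_euler('z',w)*R.from_euler('x',np.pi)
        print('tr',np.round(A.inv().apply(np.array([X,Y,Z])-p),4),'turn',np.round((A.inv()*T).as_rotvec(),4))
if __name__=='__main__':
    go(*[tuple(map(float,a.split(','))) for a in sys.argv[1:]])
E
python3 go.py .547,-.3095,.17,1.788
```

```text
t1.70 pos [ 0.1552 -0.6055  0.2358] yaw 0.251 F [ 0.4 -0.1  0. ] open 1.000 ff 0.0 q [ 1.35  0.69 -0.19  1.57  0.16  0.9  -0.22]
tr [ 0.4531 -0.1895  0.0658] turn [ 1.0000e-04  1.0000e-04 -1.5372e+00]
```

Emit:
jog_arm --turn '[[0,0,-0.5],[0,0,-0.5],[0,0,-0.5],[0,0,-1.0],[0,0,-1.0],[0,0,-1.0],[0,0,-1.537],[0,0,-1.537],[0,0,-1.537],[0,0,-1.537],[0,0,-1.537],[0,0,-1.537],[0,0,-1.537]]' --translation '[[0.453,-0.1895,0.066],[0.453,-0.1895,0.066],[0.453,-0.1895,0.066],[0.453,-0.1895,0.066],[0.453,-0.1895,0.066],[0.453,-0.1895,0.066],[0.453,-0.1895,0.066],[0.453,-0.1895,0.066],[0.453,-0.1895,0.066],[0.453,-0.1895,0.066],[0.453,-0.1895,0.066],[0.453,-0.1895,0.066],[0.453,-0.1895,0.066]]' --grip '[0.3,0.3,0.3,0.3,0.3,0.3,0.3,0.3,0.3,0.3,0.3,0.3,0.3]' --force 20

```text
clock: 3.32
tool_pos: [0.5466, -0.3101, 0.1701]
eef_rot: [0.627, 0.779, -0.0, 0.0]
contact_force: [-0.1, -0.2, -0.8]
opening: 0.701
finger_force: 0.0
```

```bash
python3 go.py .547,-.3095,.06,1.788; python3 -c "
from h import *
im=save('top','a1');cv2.imwrite('pics/a1c.png',cv2.resize(im[120:265,275:440],None,fx=4,fy=4,interpolation=cv2.INTER_CUBIC)[:,:,::-1])"
```

```text
t3.33 pos [ 0.5466 -0.3101  0.1701] yaw 1.786 F [-0.1 -0.2 -0.8] open 0.701 ff 0.0 q [ 0.73  0.82 -0.54  1.61  0.51  0.86  0.21]
tr [0.0005 0.0005 0.1101] turn [-0.      0.0006 -0.0019]
```

View pics/a1c.png

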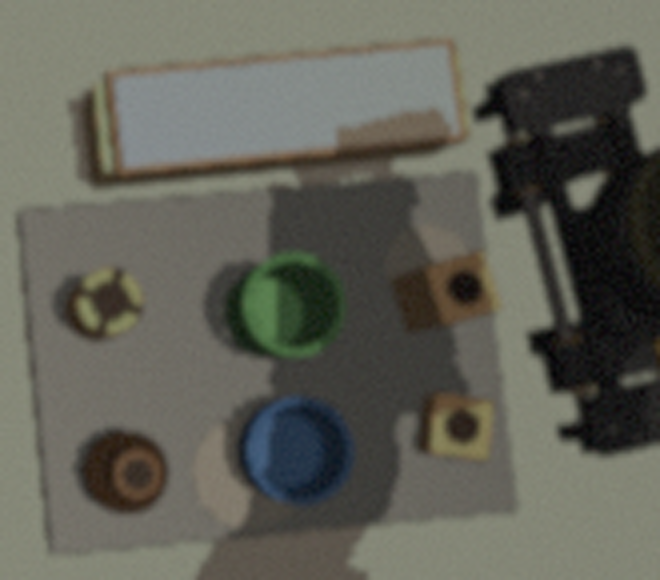

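The gripper sits over the square prop; it shows offset to crop (580,280) because of its height, as perspective predicts. Descending and gripping.

Emit:
jog_arm --turn '[[0,0,-0.002],[0,0,-0.002],[0,0,-0.002],[0,0,-0.002],[0,0,-0.002],[0,0,-0.002],[0,0,-0.002],[0,0,-0.002],[0,0,-0.002],[0,0,-0.002],[0,0,-0.002]]' --translation '[[0.0005,0.0005,0.04],[0.0005,0.0005,0.08],[0.0005,0.0005,0.1],[0.0005,0.0005,0.11],[0.0005,0.0005,0.11],[0.0005,0.0005,0.11],[0.0005,0.0005,0.11],[0.0005,0.0005,0.11],[0.0005,0.0005,0.11],[0.0005,0.0005,0.11],[0.0005,0.0005,0.11]]' --grip '[0.3,0.3,0.3,0.3,0.3,0.7,0.8,0.8,0.8,0.8,0.8]' --force 20

```text
clock: 4.75
tool_pos: [0.5477, -0.3092, 0.0606]
eef_rot: [0.626, 0.78, -0.0, 0.001]
contact_force: [-0.8, 0.2, 5.0]
opening: 0.439
finger_force: 19.6
```

```bash
python3 go.py .547,-.3095,.25,1.788 .5246,.1337,.25,1.325 .5246,.1337,.150,1.325
```

```text
t4.75 pos [ 0.5477 -0.3092  0.0606] yaw 1.790 F [-0.8  0.2  5. ] open 0.439 ff 19.6 q [ 0.68  0.96 -0.45  1.66  0.62  0.66  0.12]
tr [-0.0003 -0.0006 -0.1894] turn [0.0008 0.001  0.0016]
tr [ 0.4372  0.0737 -0.1898] turn [0.001  0.0008 0.4646]
tr [ 0.4373  0.0736 -0.0898] turn [0.001  0.0008 0.4646]
```

Emit:
jog_arm --turn '[[0,0,0],[0,0,0],[0,0,0],[0,0,0],[0,0,0.05],[0,0,0.1],[0,0,0.15],[0,0,0.2],[0,0,0.25],[0,0,0.3],[0,0,0.35],[0,0,0.4],[0,0,0.44],[0.001,0.001,0.465],[0.001,0.001,0.465],[0.001,0.001,0.465],[0.001,0.001,0.465],[0.001,0.001,0.465],[0.001,0.001,0.465]]' --translation '[[0,0,-0.02],[0,0,-0.06],[0,0,-0.1],[0,0,-0.15],[0.03,0.005,-0.19],[0.08,0.013,-0.19],[0.13,0.022,-0.19],[0.18,0.03,-0.19],[0.23,0.039,-0.19],[0.28,0.047,-0.19],[0.33,0.056,-0.19],[0.38,0.064,-0.19],[0.42,0.071,-0.19],[0.437,0.0737,-0.17],[0.437,0.0737,-0.13],[0.437,0.0737,-0.1],[0.437,0.0737,-0.09],[0.437,0.0737,-0.09],[0.437,0.0737,-0.09]]' --grip '[0.8,0.8,0.8,0.8,0.8,0.8,0.8,0.8,0.8,0.8,0.8,0.8,0.8,0.8,0.8,0.8,0.8,0.8,0.8]' --force 20

```text
clock: 7.12
tool_pos: [0.5252, 0.1341, 0.1511]
eef_rot: [0.789, 0.615, 0.001, -0.0]
contact_force: [0.3, 0.1, -0.9]
opening: 0.436
finger_force: 19.6
```

```bash
python3 go.py .5246,.1337,.130,1.325 .5415,-.0962,.2,1.325; python3 -c "
from h import *
im=save('side','b1');cv2.imwrite('pics/b1c.png',cv2.resize(im[110:240,170:330],None,fx=4,fy=4,interpolation=cv2.INTER_CUBIC)[:,:,::-1])
print(models.place_of('side','prop_square_mid'))"
```

```text
t7.12 pos [0.5252 0.1341 0.1511] yaw 1.325 F [ 0.3  0.1 -0.9] open 0.436 ff 19.6 q [-0.12  0.72 -0.36  1.89  0.42  0.6  -0.99]
tr [-0.0005 -0.0005  0.0211] turn [ 0.0008 -0.0021 -0.0003]
tr [-0.2192  0.072  -0.0493] turn [ 0.0008 -0.0021 -0.0003]
[{'position': [0.5247, 0.1316, 0.1384], 'p': 0.86}]
```

View pics/b1c.png

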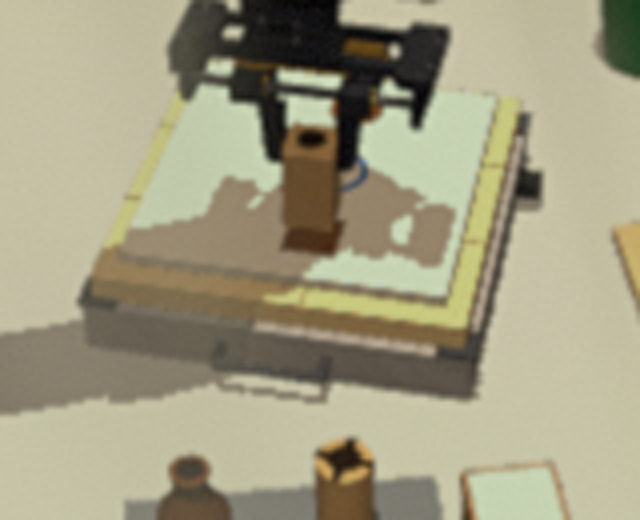

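The prop hangs upright about 20 mm over its scar, with the hole at crop (313,138) and the scar peeking out below at (310,245). Checking the offset in the grip.

```bash
python3 - <<'E'
from fit import *
f=lambda a:(np.array(a,float)+.5)/4-.5+[170,110]
print(back('side',f((313,138)),.173))
print('scar low corners',back('side',f([(281,249),(333,255)]),.082))
T=R.from_euler('z',1.325)
s=np.array([[a,b,0] for a in(-.021,.021) for b in(-.021,.021)])
print((proj('side',T.apply(s)+[.5248,.1338,.082])-[170,110]+.5)*4-.5)
E
```

```text
[[0.52515716 0.13476642 0.173     ]]
scar low corners [[0.49936503 0.11855241 0.082     ]
 [0.53806542 0.11026666 0.082     ]]
[[335.74521539 256.64998743]
 [280.94160672 249.01134099]
 [347.72320256 221.13208951]
 [294.01546855 213.82369419]]
```

The predicted scar corners match the picture within about 2 px, and the prop is centred. Lowering it.

Emit:
jog_arm --turn '[[0,0,0],[0,0,0],[0,0,0],[0,0,0],[0,0,0],[0,0,0],[0,0,0],[0,0,0]]' --translation '[[-0.0005,-0.0005,0.01],[-0.0005,-0.0005,0.015],[-0.0005,-0.0005,0.018],[-0.0005,-0.0005,0.019],[-0.0005,-0.0005,0.02],[-0.0005,-0.0005,0.0205],[-0.0005,-0.0005,0.0205],[-0.0005,-0.0005,0.0205]]' --grip '[0.8,0.8,0.8,0.8,0.8,0.8,0.8,0.8]'

```text
clock: 8.22
tool_pos: [0.5234, 0.1335, 0.1306]
eef_rot: [0.788, 0.615, 0.0, -0.0]
contact_force: [-3.3, -0.3, 11.4]
opening: 0.434
finger_force: 19.6
```

Emit:
jog_arm --turn '[[0,0,0],[0,0,0],[0,0,0],[0,0,0],[0,0,0],[0,0,0],[0,0,0],[0,0,0]]' --translation '[[0,0,-0.001],[0,0,-0.001],[0,0,-0.001],[0,0,-0.001],[0,0,-0.02],[0,0,-0.07],[0,0,-0.09],[0,0,-0.09]]' --grip '[0.5,0.4,0.3,0.3,0.3,0.3,0.3,0.3]'

```text
clock: 9.22
tool_pos: [0.5247, 0.1336, 0.2205]
eef_rot: [0.789, 0.615, 0.001, -0.0]
contact_force: [0.4, -0.1, -0.3]
opening: 0.701
finger_force: 0.0
```

```bash
python3 go.py .5415,-.0962,.17,1.57 .5415,-.0962,.06,1.57
```

```text
t9.22 pos [0.5247 0.1336 0.2205] yaw 1.325 F [ 0.4 -0.1 -0.3] open 0.701 ff 0.0 q [-0.08  0.62 -0.42  1.83  0.35  0.76 -0.93]
tr [-0.2189  0.0722  0.0501] turn [ 0.002  -0.0023 -0.2455]
tr [-0.2192  0.0721  0.1601] turn [ 0.002  -0.0023 -0.2455]
```

Emit:
jog_arm --turn '[[0,0,-0.15],[0.002,-0.002,-0.245],[0.002,-0.002,-0.245],[0.002,-0.002,-0.245],[0.002,-0.002,-0.245],[0.002,-0.002,-0.245],[0.002,-0.002,-0.245],[0.002,-0.002,-0.245],[0.002,-0.002,-0.245],[0.002,-0.002,-0.245],[0.002,-0.002,-0.245],[0.002,-0.002,-0.245],[0.002,-0.002,-0.245],[0.002,-0.002,-0.245],[0.002,-0.002,-0.245]]' --translation '[[-0.06,0.02,0],[-0.12,0.04,0],[-0.18,0.06,0.02],[-0.219,0.072,0.05],[-0.219,0.072,0.08],[-0.219,0.072,0.12],[-0.219,0.072,0.15],[-0.219,0.072,0.16],[-0.219,0.072,0.16],[-0.219,0.072,0.16],[-0.219,0.072,0.16],[-0.219,0.072,0.16],[-0.219,0.072,0.16],[-0.219,0.072,0.16],[-0.219,0.072,0.16]]' --grip '[0.3,0.3,0.3,0.3,0.3,0.3,0.3,0.3,0.3,0.5,0.7,0.8,0.8,0.8,0.8]' --force 20

```text
clock: 11.1
tool_pos: [0.5409, -0.0966, 0.0599]
eef_rot: [0.707, 0.707, -0.001, -0.0]
contact_force: [0.3, 0.2, 6.3]
opening: 0.451
finger_force: 20.0
```

```bash
python3 go.py .5635,.291,.25,1.325 .5635,.291,.15,1.325
```

```text
t11.10 pos [ 0.5409 -0.0966  0.0599] yaw 1.570 F [0.3 0.2 6.3] open 0.451 ff 20.0 q [ 0.29  0.88 -0.34  1.91  0.63  0.46 -0.51]
tr [ 0.3874  0.022  -0.1905] turn [-0.0013  0.0013  0.2448]
tr [ 0.3875  0.0221 -0.0905] turn [-0.0013  0.0013  0.2448]
```

Emit:
jog_arm --turn '[[0,0,0],[0,0,0],[0,0,0],[0,0,0],[0,0,0.05],[0,0,0.1],[0,0,0.15],[0,0,0.2],[0,0,0.245],[0,0,0.245],[0,0,0.245],[-0.001,0.001,0.245],[-0.001,0.001,0.245],[-0.001,0.001,0.245],[-0.001,0.001,0.245],[-0.001,0.001,0.245],[-0.001,0.001,0.245],[-0.001,0.001,0.245]]' --translation '[[0,0,-0.02],[0,0,-0.06],[0,0,-0.1],[0,0,-0.15],[0.03,0.002,-0.19],[0.08,0.005,-0.19],[0.13,0.008,-0.19],[0.18,0.011,-0.19],[0.23,0.014,-0.19],[0.28,0.016,-0.19],[0.33,0.019,-0.19],[0.37,0.021,-0.19],[0.3875,0.022,-0.17],[0.3875,0.022,-0.13],[0.3875,0.022,-0.1],[0.3875,0.022,-0.09],[0.3875,0.022,-0.09],[0.3875,0.022,-0.09]]' --grip '[0.8,0.8,0.8,0.8,0.8,0.8,0.8,0.8,0.8,0.8,0.8,0.8,0.8,0.8,0.8,0.8,0.8,0.8]' --force 20

```text
clock: 13.35
tool_pos: [0.5636, 0.2912, 0.1498]
eef_rot: [0.789, 0.615, 0.0, -0.001]
contact_force: [1.1, -0.4, -1.4]
opening: 0.446
finger_force: 20.0
```

```bash
python3 go.py .5637,.291,.130,1.325; python3 - <<'E'
from fit import *
im=save('side','b2');x0,y0=190,90
cv2.imwrite('pics/b2c.png',cv2.resize(im[y0:y0+110,x0:x0+140],None,fx=5,fy=5,interpolation=cv2.INTER_CUBIC)[:,:,::-1])
print(models.place_of('side','prop_round_mid'),models.place_of('side','prop_square_mid'))
e=lambda X:(proj('side',X)-[x0,y0]+.5)*5-.5
print('round top pred',e([.5637,.291,.173]),'scar pred',e([.5637,.291,.082]),'sq top pred',e([.5246,.1337,.152]))
E
```

```text
t13.35 pos [0.5636 0.2912 0.1498] yaw 1.324 F [ 1.1 -0.4 -1.4] open 0.446 ff 20.0 q [-0.34  0.83 -0.39  1.61  0.4   0.79 -1.15]
tr [-0.0002  0.0002  0.0198] turn [-0.0005 -0.0011 -0.0007]
[{'position': [0.5624, 0.2948, 0.135], 'p': 0.64}, {'position': [0.4521, -0.2118, 0.0332], 'p': 0.2}] [{'position': [0.5257, 0.1342, 0.1151], 'p': 0.65}]
round top pred [[348.29774436 119.57106642]] scar pred [[348.38102563 236.4662428 ]] sq top pred [[291.06442771 302.45841212]]
```

View pics/b2c.png

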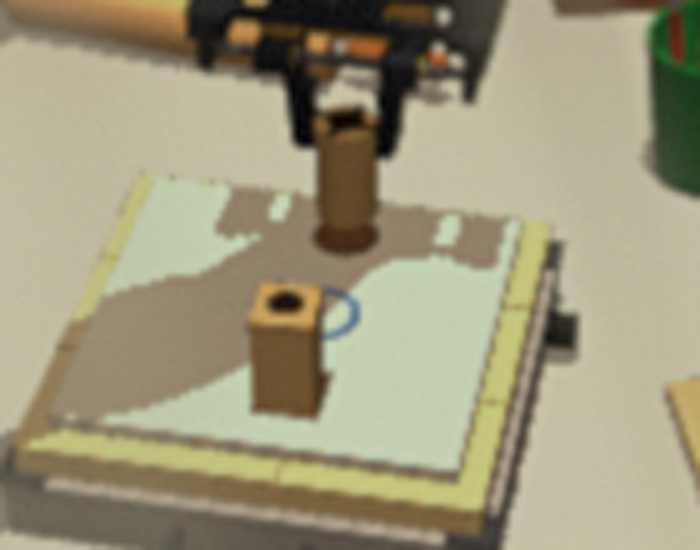

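Round prop hangs right over its scar (cross at crop (347,121), predicted (348,120)). The square prop stands with its hole at (286,302), about 1 px left of the prediction. Lowering the round prop.

Emit:
jog_arm --turn '[[0,0,0],[0,0,0],[0,0,0],[0,0,0],[0,0,0],[0,0,0],[0,0,0],[0,0,0],[0,0,0],[0,0,0],[0,0,0],[0,0,0],[0,0,0],[0,0,0],[0,0,0]]' --translation '[[0,0,0.01],[0,0,0.015],[0,0,0.018],[0,0,0.019],[0,0,0.0195],[0,0,0.0195],[0,0,0.0195],[0,0,0.0195],[0,0,0.0195],[0,0,0.0195],[0,0,0.0195],[0,0,0.0],[0,0,-0.05],[0,0,-0.07],[0,0,-0.07]]' --grip '[0.8,0.8,0.8,0.8,0.8,0.8,0.8,0.5,0.4,0.3,0.3,0.3,0.3,0.3,0.3]'

```text
clock: 15.38
tool_pos: [0.5638, 0.2917, 0.2203]
eef_rot: [0.789, 0.615, 0.001, -0.0]
contact_force: [-0.1, -0.1, -0.1]
opening: 0.698
finger_force: 0.0
```

```bash
python3 go.py; python3 - <<'E'
from h import *
im=save('top','c1'); hsv=cv2.cvtColor(im,cv2.COLOR_RGB2HSV)
cv2.imwrite('pics/c1c.png',cv2.resize(im[130:275,95:250],None,fx=4,fy=4,interpolation=cv2.INTER_CUBIC)[:,:,::-1])
e=lambda X:np.round((proj('top',X)-[95,130]+.5)*4-.5)
print(e([.5248,.1338,.152]),e([.5636,.291,.152]),e([.5248,.1338,.082]))
E
```

```text
t15.38 pos [0.5638 0.2917 0.2203] yaw 1.325 F [-0.1 -0.1 -0.1] open 0.698 ff 0.0 q [-0.32  0.74 -0.43  1.54  0.35  0.93 -1.11]
[[425. 284.]] [[133. 215.]] [[440. 292.]]
```

View pics/c1c.png

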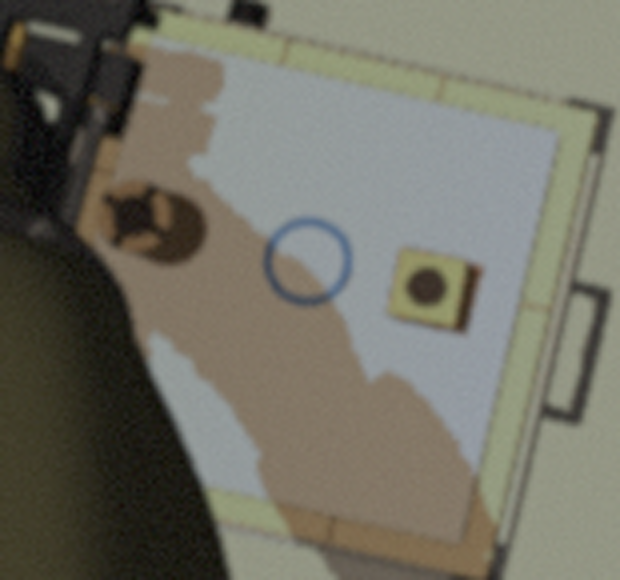

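Both props stand on their scars: hole at crop (427,287) against (425,284) predicted, cross at (137,215) against (133,215), so within about 2 mm, and the square one looks squared up. Next is the dish.

```bash
python3 go.py .4512,-.212,.22,-.1 .4512,-.212,.055,-.1
```

```text
t15.43 pos [0.563  0.291  0.2187] yaw 1.325 F [-0.1 -0.7 -1.1] open 0.702 ff 0.0 q [-0.32  0.74 -0.43  1.55  0.36  0.93 -1.11]
tr [-0.5151  0.0141 -0.0012] turn [-1.1000e-03  1.2000e-03  1.4248e+00]
tr [-0.515   0.0143  0.1638] turn [-1.1000e-03  1.2000e-03  1.4248e+00]
```

Emit:
jog_arm --turn '[[0,0,0.15],[0,0,0.3],[0,0,0.45],[0,0,0.6],[0,0,0.75],[0,0,0.9],[0,0,1.05],[0,0,1.2],[0,0,1.35],[0,0,1.425],[0,0,1.425],[0,0,1.425],[0,0,1.425],[0,0,1.425]]' --translation '[[-0.05,0.001,0],[-0.1,0.003,0],[-0.15,0.004,0],[-0.2,0.006,0],[-0.26,0.007,0],[-0.32,0.009,0],[-0.38,0.011,0],[-0.44,0.012,0],[-0.49,0.013,0],[-0.515,0.014,0],[-0.515,0.014,0.03],[-0.515,0.014,0.06],[-0.515,0.014,0.06],[-0.515,0.014,0.06]]' --grip '[0,0,0,0,0,0,0,0,0,0,0,0,0,0]' --force 15

```text
clock: 17.18
tool_pos: [0.4509, -0.2118, 0.1589]
eef_rot: [0.999, -0.05, -0.001, -0.0]
contact_force: [0.7, 0.2, -0.4]
opening: 1.0
finger_force: 0.0
```

```bash
python3 go.py .4512,-.212,.055,-.1
```

```text
t17.18 pos [ 0.4509 -0.2118  0.1589] yaw -0.100 F [ 0.7  0.2 -0.4] open 1.000 ff 0.0 q [ 0.39  0.65 -0.07  2.02  0.1   0.48 -1.42]
tr [6.000e-04 1.000e-04 1.039e-01] turn [ 0.0001  0.0026 -0.0001]
```

Emit:
jog_arm --turn '[[0,0.002,0],[0,0.002,0],[0,0.002,0],[0,0.002,0],[0,0.002,0],[0,0.002,0],[0,0.002,0],[0,0.002,0],[0,0.002,0],[0,0.002,0],[0,0.002,0]]' --translation '[[0.0005,0,0.04],[0.0005,0,0.075],[0.0005,0,0.095],[0.0005,0,0.104],[0.0005,0,0.104],[0.0005,0,0.104],[0.0005,0,0.104],[0.0005,0,0.104],[0.0005,0,0.104],[0.0005,0,0.104],[0.0005,0,0.104]]' --grip '[0,0,0,0,0,0.2,0.4,0.5,0.5,0.5,0.5]' --force 15

```text
clock: 18.55
tool_pos: [0.4517, -0.2123, 0.0555]
eef_rot: [0.999, -0.05, 0.001, 0.0]
contact_force: [0.9, -0.2, 6.4]
opening: 0.734
finger_force: 15.0
```

```bash
python3 go.py .544,.2107,.25,1.325 .544,.2107,.145,1.325
```

```text
t18.55 pos [ 0.4517 -0.2123  0.0555] yaw -0.100 F [ 0.9 -0.2  6.4] open 0.734 ff 15.0 q [ 0.37  0.84 -0.04  2.08  0.12  0.22 -1.45]
tr [ 0.0497 -0.43   -0.1948] turn [ 1.4000e-03 -4.0000e-04 -1.4253e+00]
tr [ 0.0496 -0.4301 -0.0898] turn [ 1.4000e-03 -4.0000e-04 -1.4253e+00]
```

Emit:
jog_arm --turn '[[0,0,0],[0,0,0],[0,0,0],[0,0,0],[0,0,-0.15],[0,0,-0.3],[0,0,-0.45],[0,0,-0.6],[0,0,-0.75],[0,0,-0.9],[0,0,-1.05],[0,0,-1.2],[0,0,-1.35],[0.001,0,-1.425],[0.001,0,-1.425],[0.001,0,-1.425],[0.001,0,-1.425],[0.001,0,-1.425],[0.001,0,-1.425]]' --translation '[[0,0,-0.02],[0,0,-0.06],[0,0,-0.1],[0,0,-0.15],[0.003,-0.03,-0.195],[0.009,-0.08,-0.195],[0.015,-0.13,-0.195],[0.021,-0.18,-0.195],[0.027,-0.23,-0.195],[0.032,-0.28,-0.195],[0.038,-0.33,-0.195],[0.044,-0.38,-0.195],[0.048,-0.415,-0.195],[0.0497,-0.43,-0.195],[0.0497,-0.43,-0.18],[0.0497,-0.43,-0.14],[0.0497,-0.43,-0.11],[0.0497,-0.43,-0.09],[0.0497,-0.43,-0.09]]' --grip '[0.5,0.5,0.5,0.5,0.5,0.5,0.5,0.5,0.5,0.5,0.5,0.5,0.5,0.5,0.5,0.5,0.5,0.5,0.5]' --force 15

```text
clock: 20.92
tool_pos: [0.542, 0.2084, 0.1425]
eef_rot: [0.789, 0.614, -0.003, -0.0]
contact_force: [-0.1, -0.4, -0.7]
opening: 0.735
finger_force: 15.0
```

```bash
python3 go.py .544,.2107,.125,1.325; python3 - <<'E'
from fit import *
im=save('side','b3');x0,y0=190,90
cv2.imwrite('pics/b3c.png',cv2.resize(im[y0:y0+110,x0:x0+140],None,fx=5,fy=5,interpolation=cv2.INTER_CUBIC)[:,:,::-1])
print(models.place_of('side','dish_mid')[:1])
e=lambda X:(proj('side',X)-[x0,y0]+.5)*5-.5
print('rim pred',e([.544,.2107,.152]),'ring pred',e([.544,.2107,.082]))
E
```

```text
t20.93 pos [0.542  0.2084 0.1425] yaw 1.323 F [-0.1 -0.4 -0.7] open 0.735 ff 15.0 q [-0.21  0.78 -0.4   1.77  0.45  0.69 -1.12]
tr [0.0028 0.0015 0.0175] turn [-0.0045  0.0043 -0.0025]
[{'position': [0.5435, 0.2073, 0.1203], 'p': 0.68}]
rim pred [[320.70565802 223.27488999]] ring pred [[321.65336305 313.67099199]]
```

View pics/b3c.png

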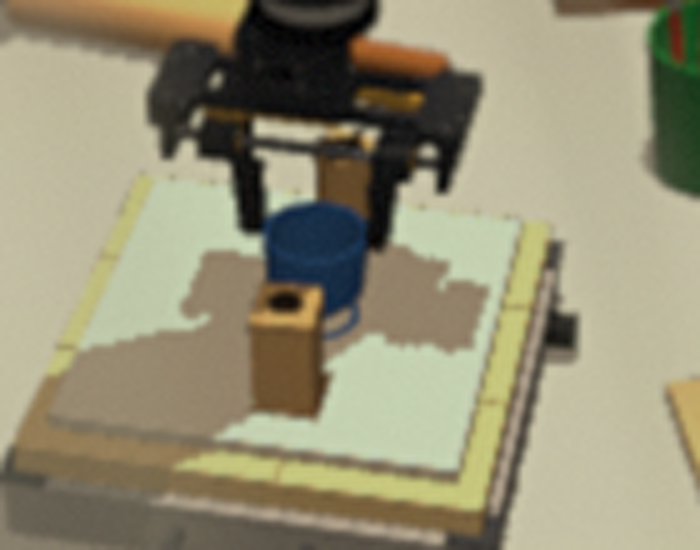

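The dish hangs level over the ring with its rim near (316,228). That's about 1 px short of the prediction, which matches the tool still trailing by 3 mm. Correcting and lowering.

Emit:
jog_arm --turn '[[-0.004,0.004,-0.0025],[-0.004,0.004,-0.0025],[-0.004,0.004,-0.0025],[-0.004,0.004,-0.0025],[-0.004,0.004,-0.0025],[-0.004,0.004,-0.0025],[-0.004,0.004,-0.0025]]' --translation '[[0.0028,0.0015,0],[0.0028,0.0015,0.006],[0.0028,0.0015,0.011],[0.0028,0.0015,0.014],[0.0028,0.0015,0.0155],[0.0028,0.0015,0.0155],[0.0028,0.0015,0.0155]]' --grip '[0.5,0.5,0.5,0.5,0.5,0.5,0.5]'

```text
clock: 21.9
tool_pos: [0.5459, 0.2134, 0.1294]
eef_rot: [0.788, 0.616, 0.003, -0.0]
contact_force: [0.5, -0.5, -1.1]
opening: 0.734
finger_force: 15.0
```

```bash
python3 go.py .544,.2107,.1255,1.325
```

```text
t21.90 pos [0.5459 0.2134 0.1294] yaw 1.327 F [ 0.5 -0.5 -1.1] open 0.734 ff 15.0 q [-0.23  0.8  -0.39  1.78  0.47  0.65 -1.13]
tr [-0.0031 -0.0012  0.0039] turn [ 0.0034 -0.0046  0.0023]
```

Emit:
jog_arm --turn '[[0.004,-0.004,0.0025],[0.004,-0.004,0.0025],[0.004,-0.004,0.0025],[0.004,-0.004,0.0025],[0.004,-0.004,0.0025],[0.004,-0.004,0.0025]]' --translation '[[-0.0029,-0.0013,0],[-0.0029,-0.0013,0],[-0.0029,-0.0013,0.002],[-0.0029,-0.0013,0.0035],[-0.0029,-0.0013,0.0042],[-0.0029,-0.0013,0.0042]]' --grip '[0.5,0.5,0.5,0.5,0.5,0.5]'

```text
clock: 22.65
tool_pos: [0.5439, 0.2109, 0.1257]
eef_rot: [0.788, 0.615, 0.0, -0.0]
contact_force: [-2.2, -1.1, 5.5]
opening: 0.739
finger_force: 15.0
```

```bash
python3 go.py .544,.2107,.1255,1.325
```

```text
t22.65 pos [0.5439 0.2109 0.1257] yaw 1.325 F [-2.2 -1.1  5.5] open 0.739 ff 15.0 q [-0.22  0.81 -0.39  1.78  0.47  0.65 -1.13]
tr [-0.0001  0.0002  0.0001] turn [-0.0004 -0.0004 -0.0001]
```

Emit:
jog_arm --turn '[[0,0,0],[0,0,0],[0,0,0],[0,0,0],[0,0,0],[0,0,0],[0,0,0],[0,0,0]]' --translation '[[0,0,0],[0,0,0],[0,0,0],[0,0,0],[0,0,-0.02],[0,0,-0.06],[0,0,-0.095],[0,0,-0.095]]' --grip '[0.2,0.1,0.0,0.0,0.0,0.0,0.0,0.0]'

```text
clock: 23.65
tool_pos: [0.5455, 0.2118, 0.2228]
eef_rot: [0.789, 0.615, 0.003, 0.0]
contact_force: [0.2, 0.6, 0.8]
opening: 0.997
finger_force: 0.0
```

```bash
python3 go.py .6592,-.2087,.22,1.664 .6592,-.2087,.12,1.664
```

```text
t23.65 pos [0.5455 0.2118 0.2228] yaw 1.325 F [0.2 0.6 0.8] open 0.997 ff 0.0 q [-0.18  0.68 -0.47  1.7   0.38  0.85 -1.06]
tr [-0.3802  0.2127  0.0019] turn [ 0.0044 -0.0037 -0.3394]
tr [-0.3806  0.2124  0.1019] turn [ 0.0044 -0.0037 -0.3394]
```

Emit:
jog_arm --turn '[[0,0,-0.1],[0,0,-0.2],[0,0,-0.3],[0,0,-0.339],[0,0,-0.339],[0,0,-0.339],[0,0,-0.339],[0,0,-0.339],[0,0,-0.339],[0,0,-0.339],[0,0,-0.339],[0,0,-0.339],[0,0,-0.339],[0,0,-0.339]]' --translation '[[-0.04,0.022,0],[-0.09,0.05,0],[-0.14,0.078,0],[-0.19,0.106,0],[-0.24,0.134,0],[-0.29,0.162,0],[-0.34,0.19,0],[-0.37,0.207,0],[-0.38,0.2125,0],[-0.38,0.2125,0.04],[-0.38,0.2125,0.08],[-0.38,0.2125,0.1],[-0.38,0.2125,0.1],[-0.38,0.2125,0.1]]' --grip '[0,0,0,0,0,0,0,0,0,0,0,0,0,0]' --force 40

```text
clock: 25.4
tool_pos: [0.6587, -0.2088, 0.1214]
eef_rot: [0.673, 0.739, 0.001, 0.001]
contact_force: [0.8, 0.5, 0.2]
opening: 0.997
finger_force: 0.0
```

```bash
python3 go.py .6592,-.2087,.075,1.664
```

```text
t25.40 pos [ 0.6587 -0.2088  0.1214] yaw 1.664 F [0.8 0.5 0.2] open 0.997 ff 0.0 q [ 0.5   0.96 -0.55  1.43  0.56  0.91 -0.11]
tr [0.0001 0.0004 0.0464] turn [ 0.0021 -0.0005  0.0003]
```

Emit:
jog_arm --turn '[[0,0,0],[0,0,0],[0,0,0],[0,0,0],[0,0,0],[0,0,0],[0,0,0],[0,0,0],[0,0,0],[0,0,0]]' --translation '[[0,0.0005,0.02],[0,0.0005,0.038],[0,0.0005,0.0455],[0,0.0005,0.0455],[0,0.0005,0.0455],[0,0.0005,0.0455],[0,0.0005,0.0455],[0,0.0005,0.0455],[0,0.0005,0.0455],[0,0.0005,0.0455]]' --grip '[0,0,0,0,0.15,0.3,0.45,0.5,0.5,0.5]' --force 40

```text
clock: 26.65
tool_pos: [0.658, -0.2094, 0.0743]
eef_rot: [0.673, 0.739, 0.0, -0.0]
contact_force: [-0.1, 0.3, -0.4]
opening: 0.5
finger_force: 0.0
```

```bash
python3 go.py .6592,-.2087,.25,1.664 .544,.2107,.25,1.325 .544,.2107,.18,1.325
```

```text
t26.65 pos [ 0.658  -0.2094  0.0743] yaw 1.664 F [-0.1  0.3 -0.4] open 0.500 ff 0.0 q [ 0.49  1.01 -0.52  1.45  0.6   0.84 -0.13]
tr [ 0.0007  0.0012 -0.1757] turn [-0.0005 -0.0007 -0.0002]
tr [ 0.429  -0.0745 -0.1754] turn [-0.0006 -0.0006  0.3388]
tr [ 0.4289 -0.0745 -0.1054] turn [-0.0006 -0.0006  0.3388]
```

The fingers closed to 44 mm with nothing between them, so I'll take a look.

```bash
python3 - <<'E'
from h import *
for c in('side','top'):
    im=save(c,c+'d')
    for n in('shelf_strip_mid','cup_mid','dish_mid'): print(c,n,[(np.round(d['position'],3),round(d['p'],2)) for d in models.place_of(c,n)[:1]])
E
```

```text
side shelf_strip_mid [(array([ 0.654, -0.21 ,  0.071]), 0.94)]
side cup_mid [(array([ 0.539, -0.207,  0.054]), 0.7)]
side dish_mid []
top shelf_strip_mid [(array([ 0.659, -0.209,  0.072]), 0.85)]
top cup_mid [(array([ 0.538, -0.203,  0.052]), 0.78)]
top dish_mid [(array([0.542, 0.212, 0.11 ]), 0.74)]
```

View pics/sided.png

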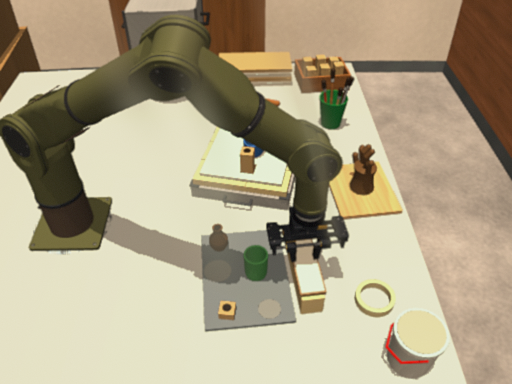

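```bash
python3 - <<'E'
import cv2
a=cv2.imread('pics/sided.png')[200:315,250:345]; b=cv2.imread('pics/topd.png')[110:200,275:420]
a=cv2.resize(a,None,fx=4,fy=4,interpolation=cv2.INTER_CUBIC);b=cv2.resize(b,None,fx=2.75,fy=2.75,interpolation=cv2.INTER_CUBIC)
import numpy as np
o=np.zeros((460,800,3),np.uint8);o[:a.shape[0],:a.shape[1]]=a;o[:b.shape[0],385:385+b.shape[1]]=b[:,:415];cv2.imwrite('pics/dd.png',o)
E
python3 go.py
```

```text
t27.05 pos [ 0.6579 -0.2094  0.0743] yaw 1.664 F [-0.  -0.4  0.3] open 0.501 ff 0.0 q [ 0.49  1.01 -0.52  1.45  0.6   0.84 -0.13]
```

View pics/dd.png

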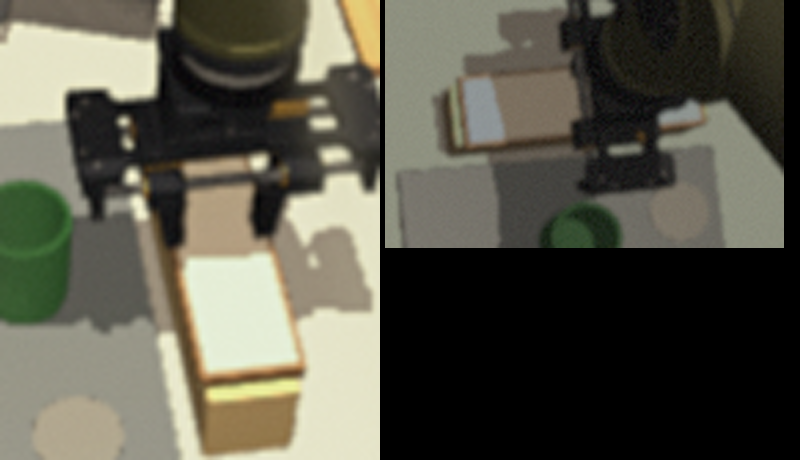

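```bash
python3 - <<'E'
from h import *
s=r.get_state(); A=R.from_quat(s['eef_rot']); p=s['tool_pos']
for h in(.019,.0,-.02):
  for half in (.022,.0395): print(h,half,[np.round((proj('side',p+A.apply([0,sg*half,h]))-[250,200]+.5)*4-.5).tolist() for sg in(1,-1)])
T=R.from_euler('z',.093)
for z in(.076,): 
  for Y in (-.1075,0,.1075):print('shelf',Y,[np.round((proj('side',T.apply([a,Y,0])+[.659,-.2085,z])-[250,200]+.5)*4-.5).tolist() for a in(-.032,.032)])
E
```

```text
0.019 0.022 [[[250.0, 250.0]], [[181.0, 257.0]]]
0.019 0.0395 [[[276.0, 247.0]], [[154.0, 260.0]]]
0.0 0.022 [[[252.0, 231.0]], [[183.0, 238.0]]]
0.0 0.0395 [[[279.0, 228.0]], [[156.0, 241.0]]]
-0.02 0.022 [[[255.0, 211.0]], [[185.0, 218.0]]]
-0.02 0.0395 [[[282.0, 208.0]], [[157.0, 221.0]]]
shelf -0.1075 [[[202.0, 380.0]], [[308.0, 368.0]]]
shelf 0 [[[169.0, 237.0]], [[269.0, 227.0]]]
shelf 0.1075 [[[140.0, 111.0]], [[235.0, 102.0]]]
```

The fingertips show no lower than TCP height, so they seem to be above the shelf top and not around it. I'll check `tips_ahead`, then open and go lower.

```bash
python3 -c "
from h import *
print(r.tips_ahead)"
```

```text
0.019
```

Emit:
jog_arm --turn '[[0,0,0],[0,0,0],[0,0,0],[0,0,0],[0,0,0],[0,0,0],[0,0,0],[0,0,0],[0,0,0],[0,0,0],[0,0,0],[0,0,0],[0,0,0],[0,0,0]]' --translation '[[0,0,-0.015],[0,0,-0.02],[0,0,-0.02],[0,0,-0.02],[0,0,-0.01],[0,0,0.003],[0,0,0.009],[0,0,0.009],[0,0,0.009],[0,0,0.009],[0,0,0.009],[0,0,0.009],[0,0,0.009],[0,0,0.009]]' --grip '[0.5,0.3,0.0,0.0,0,0,0,0,0.15,0.25,0.35,0.4,0.4,0.4]' --force 40

```text
clock: 28.8
tool_pos: [0.6585, -0.2094, 0.0657]
eef_rot: [0.673, 0.739, 0.0, 0.0]
contact_force: [0.6, -0.3, 1.8]
opening: 0.717
finger_force: 40.0
```

That holds it: 63 mm at 40 N. The tips really are about 17 mm higher than stated, so I'll regrip 7 mm deeper for a safer hold.

Emit:
jog_arm --turn '[[0,0,0],[0,0,0],[0,0,0],[0,0,0],[0,0,0],[0,0,0],[0,0,0],[0,0,0],[0,0,0],[0,0,0]]' --translation '[[0,0,0],[0,0,0],[0,0,0.004],[0,0,0.007],[0,0,0.007],[0,0,0.007],[0,0,0.007],[0,0,0.007],[0,0,0.007],[0,0,0.007]]' --grip '[0.1,0.1,0.1,0.1,0.2,0.3,0.4,0.4,0.4,0.4]' --force 40

```text
clock: 30.05
tool_pos: [0.6579, -0.2094, 0.0582]
eef_rot: [0.673, 0.739, 0.0, -0.0]
contact_force: [1.0, 0.8, -1.6]
opening: 0.722
finger_force: 40.0
```

```bash
python3 go.py .544,.2107,.22,1.325 .544,.2107,.17,1.325; python3 -c "
from fit import *
save('top','e0')
for c in ('top',): print(fit(c,'shelf_strip_mid',(.658,-.209),.093))"
```

```text
t30.05 pos [ 0.6579 -0.2094  0.0582] yaw 1.664 F [ 1.   0.8 -1.6] open 0.722 ff 40.0 q [ 0.49  1.03 -0.51  1.45  0.61  0.82 -0.14]
tr [ 0.4289 -0.0745 -0.1614] turn [-0.0007 -0.0006  0.3389]
tr [ 0.4289 -0.0744 -0.1114] turn [-0.0007 -0.0006  0.3389]
(array([ 0.65004235, -0.16583966]), np.int64(1210), 2374.4212059569545)
```

Emit:
jog_arm --turn '[[0,0,0],[0,0,0],[0,0,0],[0,0,0],[0,0,0.03],[0,0,0.06],[0,0,0.1],[0,0,0.14],[0,0,0.18],[0,0,0.22],[0,0,0.26],[0,0,0.3],[0,0,0.32],[0,0,0.339],[0,0,0.339],[0,0,0.339],[0,0,0.339],[0,0,0.339],[0,0,0.339]]' --translation '[[0,0,-0.01],[0,0,-0.04],[0,0,-0.08],[0,0,-0.12],[0.02,-0.0035,-0.155],[0.055,-0.0095,-0.16],[0.1,-0.017,-0.16],[0.145,-0.025,-0.16],[0.19,-0.033,-0.16],[0.235,-0.041,-0.16],[0.28,-0.0485,-0.16],[0.325,-0.0565,-0.16],[0.365,-0.0635,-0.16],[0.4,-0.0695,-0.16],[0.42,-0.073,-0.16],[0.429,-0.0745,-0.16],[0.429,-0.0745,-0.16],[0.429,-0.0745,-0.16],[0.429,-0.0745,-0.16]]' --grip '[0.4,0.4,0.4,0.4,0.4,0.4,0.4,0.4,0.4,0.4,0.4,0.4,0.4,0.4,0.4,0.4,0.4,0.4,0.4]' --force 40

```text
clock: 32.52
tool_pos: [0.5445, 0.2093, 0.2185]
eef_rot: [0.789, 0.614, -0.0, -0.0]
contact_force: [0.0, 0.4, -3.0]
opening: 0.719
finger_force: 40.0
```

Emit:
jog_arm --turn '[[0,0,0],[0,0,0],[0,0,0],[0,0,0],[0,0,0]]' --translation '[[0,0,0.02],[0,0,0.04],[0,0,0.05],[0,0,0.05],[0,0,0.05]]' --grip '[0.4,0.4,0.4,0.4,0.4]'

```text
clock: 33.15
tool_pos: [0.5445, 0.211, 0.1693]
eef_rot: [0.789, 0.615, 0.001, -0.0]
contact_force: [0.6, -0.5, -3.1]
opening: 0.722
finger_force: 40.0
```

```bash
python3 go.py .544,.2107,.1462,1.325; python3 - <<'E'
from fit import *
im=save('side','e1');x0,y0=190,90
cv2.imwrite('pics/e1c.png',cv2.resize(im[y0:y0+110,x0:x0+140],None,fx=5,fy=5,interpolation=cv2.INTER_CUBIC)[:,:,::-1])
print(models.place_of('side','shelf_strip_mid')[:1])
s=r.get_state();p=s['tool_pos']; T=R.from_euler('z',1.325-np.pi/2)
for dz in(.006,.018):
  X=T.apply([[a,b,0] for a,b in((-.032,-.1075),(.032,-.1075),(.032,.1075),(-.032,.1075))])+[p[0],p[1],p[2]+dz]
  print(dz,np.round((proj('side',X)-[x0,y0]+.5)*5-.5).tolist())
E
```

```text
t33.15 pos [0.5445 0.211  0.1693] yaw 1.325 F [ 0.6 -0.5 -3.1] open 0.722 ff 40.0 q [-0.2   0.75 -0.43  1.75  0.44  0.74 -1.1 ]
tr [-0.0004 -0.0004  0.0231] turn [ 0.0002 -0.0014 -0.0004]
[{'position': [0.5385, 0.2076, 0.1826], 'p': 0.92}]
0.006 [[226.0, 293.0], [335.0, 307.0], [407.0, 101.0], [309.0, 89.0]]
0.018 [[225.0, 276.0], [335.0, 290.0], [408.0, 84.0], [308.0, 73.0]]
```

View pics/e1c.png

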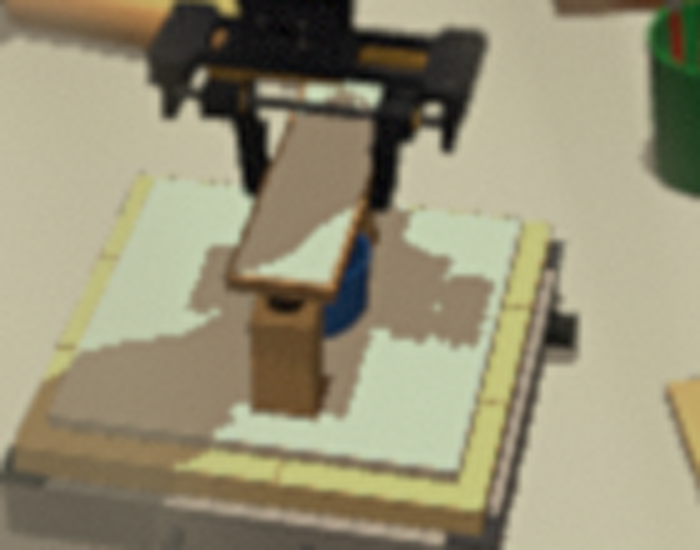

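The shelf hangs level over the row, with front corners at (229,280) and (332,291) against (225,276) and (335,290) predicted, about 1 mm off. Lowering.

Emit:
jog_arm --turn '[[0,0,0],[0,0,0],[0,0,0],[0,0,0],[0,0,0],[0,0,0],[0,0,0],[0,0,0]]' --translation '[[-0.0004,0,0.01],[-0.0004,0,0.016],[-0.0004,0,0.019],[-0.0004,0,0.0205],[-0.0004,0,0.0215],[-0.0004,0,0.022],[-0.0004,0,0.0225],[-0.0004,0,0.0225]]' --grip '[0.4,0.4,0.4,0.4,0.4,0.4,0.4,0.4]'

```text
clock: 34.25
tool_pos: [0.5439, 0.2105, 0.1462]
eef_rot: [0.789, 0.615, 0.0, -0.0]
contact_force: [-0.1, 0.1, -2.5]
opening: 0.719
finger_force: 40.0
```

Emit:
jog_arm --turn '[[0,0,0],[0,0,0],[0,0,0]]' --translation '[[0,0,0.0005],[0,0,0.0008],[0,0,0.0008]]' --grip '[0.4,0.4,0.4]'

```text
clock: 34.62
tool_pos: [0.544, 0.2104, 0.1461]
eef_rot: [0.789, 0.615, 0.0, -0.0]
contact_force: [-0.5, -0.5, 5.9]
opening: 0.718
finger_force: 40.0
```

Emit:
jog_arm --turn '[[0,0,0],[0,0,0],[0,0,0],[0,0,0],[0,0,0],[0,0,0],[0,0,0],[0,0,0],[0,0,0],[0,0,0]]' --translation '[[0,0,-0.0005],[0,0,-0.0005],[0,0,-0.0005],[0,0,-0.0005],[0,0,-0.0005],[0,0,-0.01],[0,0,-0.04],[0,0,-0.08],[0,0,-0.09],[0,0,-0.09]]' --grip '[0.25,0.2,0.1,0,0,0,0,0,0,0]' --force 15

```text
clock: 35.88
tool_pos: [0.5441, 0.2104, 0.2359]
eef_rot: [0.789, 0.615, 0.001, -0.0]
contact_force: [0.5, 0.2, -0.9]
opening: 1.001
finger_force: 0.0
```

```bash
python3 go.py .5365,-.2035,.22,1.57 .5365,-.2035,.055,1.57; python3 -c "
from fit import *
for c in('side','top'):
    save(c,c+'e2')
    print([d['position'] for d in models.place_of(c,'shelf_strip_mid')[:1]],[d['position'] for d in models.place_of(c,'cup_mid')[:1]])"
```

```text
t35.88 pos [0.5441 0.2104 0.2359] yaw 1.325 F [ 0.5  0.2 -0.9] open 1.001 ff 0.0 q [-0.17  0.66 -0.48  1.69  0.38  0.88 -1.05]
tr [-0.4033  0.0934  0.0155] turn [ 0.0005 -0.001  -0.2453]
tr [-0.4034  0.0934  0.1805] turn [ 0.0005 -0.001  -0.2453]
[[0.5385, 0.208, 0.1605]] [[0.5402, -0.2082, 0.0541]]
[[0.5455, 0.2103, 0.1613]] [[0.5352, -0.2029, 0.0481]]
```

Emit:
jog_arm --turn '[[0,0,-0.1],[0,0,-0.2],[0,0,-0.245],[0,0,-0.245],[0,0,-0.245],[0,0,-0.245],[0,0,-0.245],[0,0,-0.245],[0,0,-0.245],[0,0,-0.245],[0,0,-0.245],[0,0,-0.245],[0,0,-0.245]]' --translation '[[-0.04,0.009,0],[-0.09,0.021,0],[-0.14,0.032,0],[-0.19,0.044,0],[-0.24,0.056,0],[-0.29,0.067,0],[-0.34,0.079,0],[-0.38,0.088,0],[-0.403,0.0935,0],[-0.403,0.0935,0.04],[-0.403,0.0935,0.08],[-0.403,0.0935,0.08],[-0.403,0.0935,0.08]]' --grip '[0,0,0,0,0,0,0,0,0,0,0,0,0]' --force 15

```text
clock: 37.8
tool_pos: [0.5373, -0.203, 0.156]
eef_rot: [0.707, 0.707, 0.001, 0.0]
contact_force: [-0.2, 0.8, -0.1]
opening: 0.999
finger_force: 0.0
```

```bash
python3 go.py .5365,-.2035,.062,1.57
```

```text
t37.80 pos [ 0.5373 -0.203   0.156 ] yaw 1.570 F [-0.2  0.8 -0.1] open 0.999 ff 0.0 q [ 0.59  0.77 -0.53  1.79  0.55  0.73 -0.24]
tr [-0.0006 -0.0008  0.094 ] turn [ 0.0008 -0.0007  0.0001]
```

Emit:
jog_arm --turn '[[0,0,0],[0,0,0],[0,0,0],[0,0,0],[0,0,0],[0,0,0],[0,0,0],[0,0,0],[0,0,0],[0,0,0],[0,0,0]]' --translation '[[-0.0005,-0.0005,0.035],[-0.0005,-0.0005,0.07],[-0.0005,-0.0005,0.088],[-0.0005,-0.0005,0.094],[-0.0005,-0.0005,0.094],[-0.0005,-0.0005,0.094],[-0.0005,-0.0005,0.094],[-0.0005,-0.0005,0.094],[-0.0005,-0.0005,0.094],[-0.0005,-0.0005,0.094],[-0.0005,-0.0005,0.094]]' --grip '[0,0,0,0,0,0.2,0.4,0.5,0.5,0.5,0.5]' --force 15

```text
clock: 39.17
tool_pos: [0.5366, -0.2037, 0.0615]
eef_rot: [0.707, 0.707, 0.0, 0.0]
contact_force: [1.2, -0.2, 5.9]
opening: 0.694
finger_force: 14.9
```

```bash
python3 go.py .5441,.2105,.30,1.325 .5441,.2105,.24,1.325
```

```text
t39.17 pos [ 0.5366 -0.2037  0.0615] yaw 1.570 F [ 1.2 -0.2  5.9] open 0.694 ff 14.9 q [ 0.52  0.91 -0.42  1.84  0.67  0.54 -0.34]
tr [ 0.4143  0.0074 -0.2383] turn [ 0.0008 -0.0005  0.2449]
tr [ 0.4143  0.0073 -0.1783] turn [ 0.0008 -0.0005  0.2449]
```

Emit:
jog_arm --turn '[[0,0,0],[0,0,0],[0,0,0],[0,0,0],[0,0,0],[0,0,0.03],[0,0,0.06],[0,0,0.09],[0,0,0.12],[0,0,0.15],[0,0,0.18],[0,0,0.21],[0,0,0.23],[0,0,0.245],[0,0,0.245],[0,0,0.245],[0,0,0.245],[0,0,0.245],[0,0,0.245],[0,0,0.245]]' --translation '[[0,0,-0.01],[0,0,-0.04],[0,0,-0.09],[0,0,-0.14],[0,0,-0.19],[0.025,0.0005,-0.225],[0.07,0.001,-0.235],[0.12,0.002,-0.235],[0.17,0.003,-0.235],[0.22,0.004,-0.235],[0.27,0.005,-0.235],[0.32,0.0055,-0.235],[0.365,0.0065,-0.235],[0.395,0.007,-0.235],[0.41,0.0075,-0.235],[0.4143,0.0075,-0.235],[0.4143,0.0075,-0.22],[0.4143,0.0075,-0.195],[0.4143,0.0075,-0.18],[0.4143,0.0075,-0.178]]' --grip '[0.5,0.5,0.5,0.5,0.5,0.5,0.5,0.5,0.5,0.5,0.5,0.5,0.5,0.5,0.5,0.5,0.5,0.5,0.5,0.5]' --force 15

```text
clock: 41.68
tool_pos: [0.5433, 0.209, 0.2378]
eef_rot: [0.789, 0.615, -0.002, -0.001]
contact_force: [0.2, 0.7, -0.6]
opening: 0.7
finger_force: 15.0
```

Emit:
jog_arm --turn '[[0,0,0],[0,0,0],[0,0,0]]' --translation '[[0,0,0],[0,0,0],[0,0,0]]' --grip '[0.5,0.5,0.5]'

```text
clock: 42.05
tool_pos: [0.5442, 0.2107, 0.2399]
eef_rot: [0.789, 0.615, 0.001, -0.0]
contact_force: [-0.1, -0.7, -1.7]
opening: 0.7
finger_force: 15.0
```

```bash
python3 go.py .5441,.2105,.2135,1.325; python3 - <<'E'
from fit import *
im=save('side','g1');x0,y0=190,70
cv2.imwrite('pics/g1c.png',cv2.resize(im[y0:y0+120,x0:x0+140],None,fx=5,fy=5,interpolation=cv2.INTER_CUBIC)[:,:,::-1])
e=lambda X:np.round((proj('side',X)-[x0,y0]+.5)*5-.5)
T=R.from_euler('z',1.325-np.pi/2)
print('shelf',e(T.apply([[a,b,0] for a,b in((-.032,-.1075),(.032,-.1075),(.032,.1075),(-.032,.1075))])+[.544,.2107,.164]).tolist(),'cup rim',e([.5441,.2105,.2705]),'foot',e([.5441,.2105,.1905]))
E
```

```text
t42.05 pos [0.5442 0.2107 0.2399] yaw 1.325 F [-0.1 -0.7 -1.7] open 0.700 ff 15.0 q [-0.15  0.66 -0.52  1.68  0.4   0.9  -1.07]
tr [-0.0002 -0.      0.0264] turn [ 0.0002 -0.0011 -0.0002]
shelf [[225.0, 409.0], [335.0, 423.0], [406.0, 216.0], [308.0, 204.0]] cup rim [[319. 156.]] foot [[320. 271.]]
```

View pics/g1c.png

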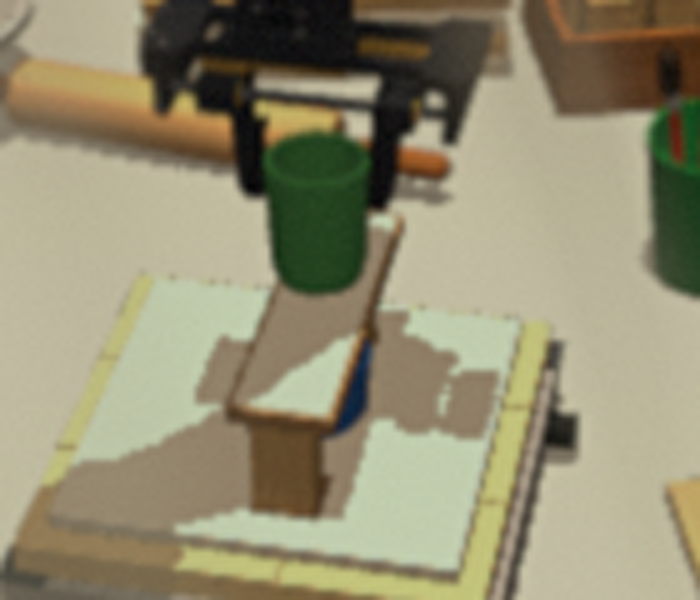

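The shelf rests level on the props with corners as predicted. The cup hangs upright over its middle, rim at (318,157) against (319,156) predicted. Lowering.

Emit:
jog_arm --turn '[[0,0,0],[0,0,0],[0,0,0],[0,0,0],[0,0,0],[0,0,0],[0,0,0],[0,0,0]]' --translation '[[0,0,0.01],[0,0,0.018],[0,0,0.022],[0,0,0.024],[0,0,0.025],[0,0,0.0256],[0,0,0.026],[0,0,0.026]]' --grip '[0.5,0.5,0.5,0.5,0.5,0.5,0.5,0.5]'

```text
clock: 43.1
tool_pos: [0.544, 0.2107, 0.2136]
eef_rot: [0.789, 0.615, 0.0, -0.0]
contact_force: [0.7, 0.1, -0.3]
opening: 0.699
finger_force: 15.0
```

Emit:
jog_arm --turn '[[0,0,0],[0,0,0],[0,0,0]]' --translation '[[0,0,0.0003],[0,0,0.0005],[0,0,0.0005]]' --grip '[0.5,0.5,0.5]'

```text
clock: 43.48
tool_pos: [0.5441, 0.2107, 0.2135]
eef_rot: [0.789, 0.615, 0.0, -0.0]
contact_force: [0.3, -0.9, 5.4]
opening: 0.699
finger_force: 14.9
```

Contact. Releasing and withdrawing.

Emit:
jog_arm --turn '[[0,0,0],[0,0,0],[0,0,0],[0,0,0],[0,0,0],[0,0,0],[0,0,0],[0,0,0],[0,0,0],[0,0,0],[0,0,0],[0,0,0],[0,0,0],[0,0,0],[0,0,0],[0,0,0],[0,0,0]]' --translation '[[0,0,0],[0,0,0],[0,0,0],[0,0,0],[0,0,0],[0,0,-0.01],[0,0,-0.04],[0,0,-0.08],[0,0,-0.1],[-0.05,0,-0.1],[-0.1,0,-0.1],[-0.15,0,-0.1],[-0.2,0,-0.1],[-0.25,0,-0.1],[-0.25,0,-0.1],[-0.25,0,-0.1],[-0.25,0,-0.1]]' --grip '[0.28,0.2,0.1,0,0,0,0,0,0,0,0,0,0,0,0,0,0]'

```text
clock: 45.6
tool_pos: [0.4835, -0.0303, 0.3131]
eef_rot: [0.788, 0.616, 0.001, -0.0]
contact_force: [0.3, -0.3, -0.3]
opening: 1.001
finger_force: 0.0
```

```bash
python3 go.py; python3 - <<'E'
from fit import *
a=save('side','z1');b=save('top','z2')
o=np.zeros((560,800,3),np.uint8)
A=cv2.resize(a[75:215,180:310],None,fx=4,fy=4,interpolation=cv2.INTER_CUBIC); B=cv2.resize(b[125:280,95:250],None,fx=1.75,fy=1.75,interpolation=cv2.INTER_CUBIC)
C=cv2.resize(b[150:265,275:410],None,fx=2,fy=2); o[:560,:520]=A; o[:B.shape[0],525:525+B.shape[1]]=B; o[290:290+C.shape[0],525:525+C.shape[1]]=C
cv2.imwrite('pics/z.png',o[:,:,::-1])
for c in('side','top'):
  for n in 'cup_mid shelf_strip_mid prop_short_mid vase_mid'.split(): print(c,n,[np.round(d['position'],3) for d in models.place_of(c,n)[:1]])
E
```

```text
t45.60 pos [ 0.4835 -0.0303  0.3131] yaw 1.328 F [ 0.3 -0.3 -0.3] open 1.001 ff 0.0 q [ 0.36  0.45 -0.59  1.86  0.3   0.93 -0.61]
side cup_mid [array([0.548, 0.208, 0.208])]
side shelf_strip_mid [array([0.541, 0.209, 0.16 ])]
side prop_short_mid [array([ 0.465, -0.325,  0.024])]
side vase_mid [array([ 0.442, -0.11 ,  0.048])]
top cup_mid [array([0.544, 0.21 , 0.203])]
top shelf_strip_mid []
top prop_short_mid []
top vase_mid []
```

View pics/z.png

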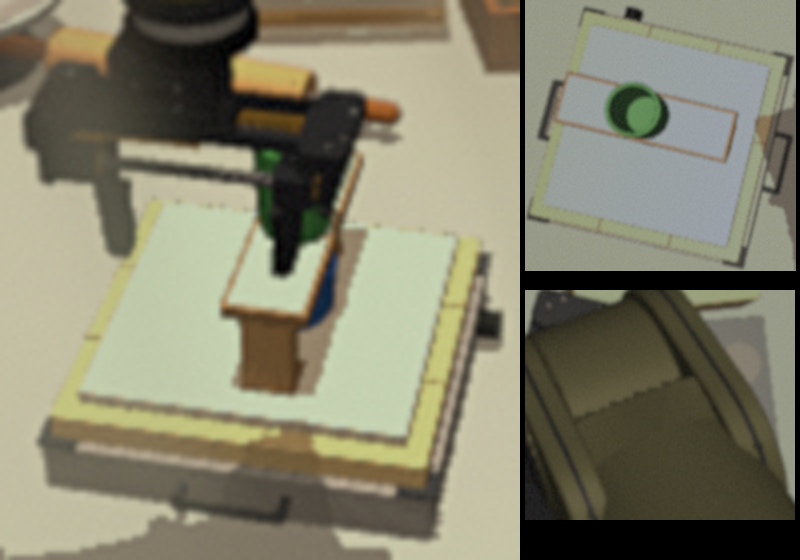

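The tier is standing: the shelf is level on both props, the cup is upright in its middle (0.544, 0.210), and the short prop and vase are where they were. The arm is clear, so I'm handing in.

```bash
python3 -c "
from plant import r
print(r.finish_job())"
```

```text
the job is handed in; nothing more can be done
None
```

The tier is packed and handed in at about 46 s: both props stand within about 2 mm of their scars, the dish is on the ring, the shelf lies level across the props, and the cup stands upright on its middle; the short prop and vase were left where they stood.

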